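Take the cap off the filter tester's port

ROBOT

A 7-joint arm with a two-finger parallel gripper is mounted at the origin on the work surface. World frame = base frame: x ahead of the robot, y to its left, z up, the work surface at z = 0. Lengths are in m, angles in rad, forces in N, time in s.
With the tool pointing down it reaches from about 0.425 to 1.025 m from the base axis. Payload 3.6 kg.
Tool frame: the origin (TCP) lies on the mounting face of the last link; the fingertips stand 173 mm ahead of it and the grasp point (between the pads) lies 155 mm ahead of it (manip.tcp_to_tips is the distance from the TCP to the fingertips, in m); y points along the fingers, z is the direction in which the jaws open and shut, and the axes are right-handed (so a half turn about y gives the same grasp; the last joint's range is limited). The gripper opens to 85 mm and grips with 20 to 120 N. Pads are 22 mm wide; open, the fingers measure 114 mm over their backs; the gripper's body (76 mm by 85 mm) begins 54 mm behind the grasp point. The pads swing forward as they close: fully open they stand 13 mm farther back than shut.
Start: joints at [1.234, 0.591, 0.048, 1.609, -0.033, 0.943, -0.034], TCP at [0.174, -0.704, 0.405] pointing down, gripper open.
Joint ranges: [-2.69, 2.69], [-0.47, 2.24], [-1.27, 1.36], [0.19, 2.51], [-1.53, 4.68], [0.08, 2.07], [-3.09, 3.09]. Speed limits (rad/s): [2.57, 2.57, 3.14, 3.14, 3.14, 3.14, 3.14].

INTERFACE

Orientations are given as a unit quaternion [w, x, y, z].
In Python, from plant import manip, vision gives the robot as it stands. Calls block until the motion is done:
- manip.move_ptp(position, orientation): joint-space move of the TCP to a pose.
- manip.move_linear(position, frame=None, velocity=0.15, guard=None): straight line of the TCP; frame=None keeps the orientation; velocity is the mean speed in m/s. With guard (N) it stops when the force on the tool has changed by that much, and returns True; else False.
- manip.set_joints(angles): joint-space move.
- manip.grip(opening): opening from 0.0 (shut) to 1.0 (fully open); the grip force is fixed at half the most; returns when the fingers have stopped.
- manip.dwell(seconds).
- manip.ik(position, orientation): joint angles nearest the present ones, or None.
- manip.get_obs(): the state.
- vision.snapshot(name): name is "scene" or "top" or "wrist"; returns the picture (400x640x3 uint8, red, green, blue); there is no depth.
- vision.camera_info(name): a dict with "fx", "fy", "cx", "cy" (pixels), "R" (3x3) and "t" (3): a world point X has camera coordinates R X + t. Camera axes: x right, y down, z forward; pixel columns grow to the right and rows downward; lengths in m; the calibration is good to about 2 mm. A picture is of the moment at which its call begins: read the wrist's pose just before it. camera_info takes no time and is no camera call; for the wrist camera it gives the pose at the moment of the call.
A pose or a line that the arm cannot do raises manip.PlanningError and nothing moves.
- manip.job_done(): hands the job in, once; it reports no verdict.
The state is a dict: "t": time; "qpos": joint angles; "dq": joint speeds; "joint_efforts": joint torques, N m; "tcp_pos": TCP position; "eef_rot": TCP orientation; "ft_force": force on the tool from outside, world axes, zero at the start; "ft_torque": the same for the moment, N m; "width": opening from 0.0 (shut) to 1.0 (fully open).
Only numpy, scipy, OpenCV 4.12 (cv2) and the standard library are available. Lean on these libraries where they do the work, as an engineer would, in place of code of your own. Each camera call takes 0.05 s, during which the arm holds its last target. There are 200 camera calls.

TASK

Unscrew the black ribbed cap from the port of the filter leak tester (anticlockwise seen from above), without forcing its thread: let it rise as it turns, neither pulling nor pressing hard on it. A spring under the cap throws it off when the thread lets go, so have it in the fingers at that moment, lift it off, then set it down gently, open side down, on the floor of the steel tray and let go. Leave the mug, the torch and the filter canister where they are.

Things in the scene. Friction and masses are not known exactly. Their poses are not given: they have to be found in the camera images.
- cap: Black ribbed screw cap, 50 mm across, 38 mm high, 65-105 g, open below. Origin: centre of its lower rim, z up. At the start its rim is 17 mm above the tester's top face. Unscrews anticlockwise from above (+yaw), rising 10 to 18 mm a turn, free after 1.2 to 1.6 turns: to be felt. Thread play 1.5 mm up-down, 1.5 mm sideways; it stays where it is left. Any grasp yaw will do.
- port (a point): Centre of the port's top: threaded neck 48 mm tall, 36 mm across, on a fixed grey box 170 x 150 mm, its top 55 mm above the table. On it gauge, buttons: 12 mm tall, over 55 mm from the neck. Its spring pushes the cap up: 8 N at first, 4 N when freed, ending 5 mm higher. The thread is spoilt if contact forces on it add up to 45 N (spring alone: 15 N; a side push counts about threefold).
- tray: Shallow square steel tray, 150 x 150 mm outside, 14 mm high, walls and floor 4 mm thick, fixed. Origin: centre of its underside (inner floor 4 mm above it); x and y along its sides.
- mug: White mug, 82 mm wide, 95 mm high, origin centre of its underside; bystander.
- torch: Black torch lying on the table, 145 mm long, 32 mm thick; origin at its underside near the middle; bystander.
- canister: Grey round filter canister, 92 mm wide, 70 mm high, origin centre of its underside; bystander.
Things that resemble listed ones, but are neither listed nor needed, are in the scene too. Of the things like the cap, leave any that is orange; of the rest the smaller one is meant. Of the things shaped like the tray, the steel one is meant.

How it is judged:
By the outcome, as a careful person would: the job done as asked, in the order asked, and still so for the second after the job is handed in, with the robot touching nothing.
It also fails if it takes over 72 s, if anything falls off the work surface, if the arm or the gripper's body presses on something with over 40 N, if the wrist force passes 120 N, or if a joint passes its speed limit or range.

## Working session

There is one attempt and no reset: what is moved stays moved. The work goes in short steps, each a Python script; the robot and the scene stay as the last script left them, time stands still between calls to the robot, and variables do not carry over. Pictures are saved under pics/ and viewed, about 8 in all and at most 12, crops included, and the job is handed in when it is done.

```bash
mkdir -p pics; ls; python3 - <<'E'
from plant import manip, vision
import cv2
for n in ("scene","top"):
    im=vision.snapshot(n); cv2.imwrite(f"pics/{n}0.png",im[:,:,::-1])
    c=vision.camera_info(n); print(n,{k:(v.tolist() if hasattr(v,'tolist') else v) for k,v in c.items()})
print(manip.get_obs())
E
```

```text
pics
scene {'fx': 499.494847017078, 'fy': 499.494847017078, 'cx': 324.46056178618204, 'cy': 202.46339868070842, 'R': [[-0.17972595831330254, 0.983573742942656, -0.016771168776795405], [0.7979641582308785, 0.13579736465325537, -0.5872071848437455], [-0.5752840881575388, -0.11891916560002226, -0.809262905343958]], 't': [0.12967480975926093, -0.3599297933729189, 1.7464933829004785]}
top {'fx': 384.34660886987984, 'fy': 384.34660886987984, 'cx': 316.3651786636452, 'cy': 200.86585648723874, 'R': [[-0.026704553037291544, -0.9995917067117797, 0.010163007434301874], [-0.9860242524622821, 0.024666893793911706, -0.16476564540812944], [0.16444768287597136, -0.014420964724701101, -0.9862803837515641]], 't': [-0.05125897729862447, 0.5062142449522372, 1.1592956175635443]}
{'t': 0.1, 'qpos': array([ 1.23452471,  0.59204217,  0.04828402,  1.60976224, -0.03332094,
        0.94269991, -0.03369198]), 'dq': array([-0.00221575, -0.00229029,  0.00164208, -0.00258312,  0.00160766,
       -0.00135523, -0.00035742]), 'joint_efforts': array([ 4.75049426e-03, -5.49998546e+01,  1.55300181e+00, -1.98824179e+01,
        9.65664833e-03,  3.80979545e-03, -1.11685696e-05]), 'tcp_pos': array([ 0.17422406, -0.70332118,  0.40361812]), 'eef_rot': array([ 0.08553208, -0.0857759 ,  0.70263438, -0.70116452]), 'ft_force': array([ 0.65629889, -0.64874558, -0.63399312]), 'ft_torque': array([-0.02312525, -0.04118729, -0.02768557]), 'width': 1.0021324071578672}
```

View pics/scene0.png

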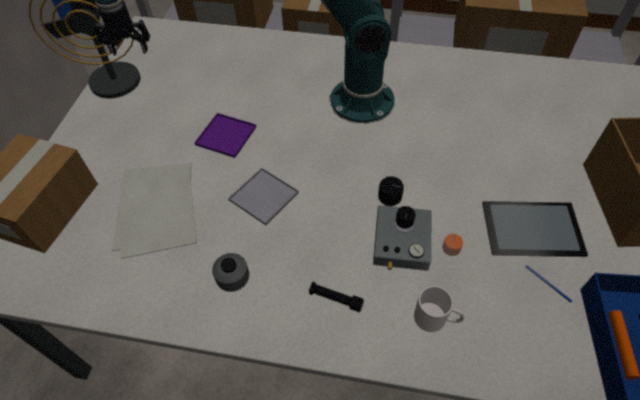

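View pics/top0.png

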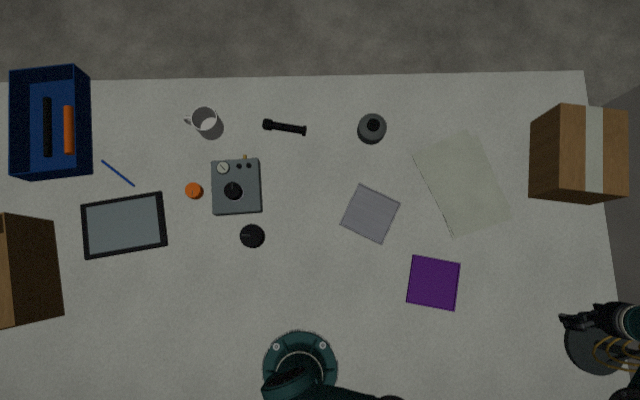

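The scene view shows the tester at (403,238) with the small cap on it at (405,217), the larger decoy cap at (391,190), the orange cap at (453,243) and the steel tray at (264,195). In the top view the cap is at (233,190), the decoy at (252,236), the steel tray at (370,213), the mug at (203,122), the torch at (285,127) and the canister at (372,128).

```bash
cat > h.py <<'E'
from plant import manip, vision
import numpy as np, cv2
def ray(name,px,z,c=None):
    c=c or vision.camera_info(name); R=np.array(c["R"]);t=np.array(c["t"])
    d=R.T@np.array([(px[0]-c["cx"])/c["fx"],(px[1]-c["cy"])/c["fy"],1]); o=-R.T@t
    return o+d*(z-o[2])/d[2]
def proj(c,X):
    p=np.array(c["R"])@X+np.array(c["t"]); return np.array([c["fx"]*p[0]/p[2]+c["cx"],c["fy"]*p[1]/p[2]+c["cy"]])
def blob(mask,near):
    cs,_=cv2.findContours(mask.astype(np.uint8),cv2.RETR_EXTERNAL,cv2.CHAIN_APPROX_NONE)
    cs=[c for c in cs if cv2.contourArea(c)>40]
    return min(cs,key=lambda c:np.hypot(*(c.reshape(-1,2).mean(0)-near)))
# tool down: x tool axis? determined from start pose; yaw = about world z
def qmul(a,b):
    w,x,y,z=a;W,X,Y,Z=b
    return np.array([w*W-x*X-y*Y-z*Z,w*X+x*W+y*Z-z*Y,w*Y-x*Z+y*W+z*X,w*Z+x*Y-y*X+z*W])
Q0=np.array([0,0,1,-1])/2**.5
from scipy.spatial.transform import Rotation as Rn
def Rm(q): return Rn.from_quat([q[1],q[2],q[3],q[0]]).as_matrix()
E
python3 - <<'E'
from h import *
print(Rm(manip.get_obs()["eef_rot"]).round(2))
im=cv2.imread("pics/top0.png"); g=im.max(2); sc=cv2.imread("pics/scene0.png")
b=blob(g<45,(233,190)); print("cap top",cv2.minEnclosingCircle(b),cv2.boundingRect(b))
(c,_)=cv2.minEnclosingCircle(b); print(ray("top",c,.105))
b=blob(sc.max(2)<45,(405,217)); print("cap scene",cv2.minEnclosingCircle(b),cv2.boundingRect(b)); print(ray("scene",cv2.minEnclosingCircle(b)[0],.093))
b=blob(g<45,(252,236)); print("decoy",ray("top",cv2.minEnclosingCircle(b)[0],.045),cv2.minEnclosingCircle(b))
hsv=cv2.cvtColor(im,cv2.COLOR_BGR2HSV); print(hsv[213,370],hsv[213,330],hsv[190,255],hsv[180,310])
for p in [(360,184),(400,204),(383,243),(340,223)]: print(p,ray("top",p,.014))
for p in [(203,122),(285,127),(372,128)]: print(ray("top",p,.03))
# down orientation candidates & reach
for yaw in np.arange(-180,181,30):
    q=Rn.from_euler('z',yaw,degrees=True)*Rn.from_matrix(np.column_stack([[0,-1,0],[0,0,-1],[1,0,0]]))
    x=q.as_quat(); s=manip.ik([.5,.1,.3],[x[3],*x[:3]]); print(yaw,None if s is None else s.round(2))
E
```

```text
[[-0.97 -0.    0.24]
 [-0.24  0.   -0.97]
 [ 0.   -1.   -0.  ]]
cap top ((232.70338439941406, 190.5677947998047), 9.406389236450195) (224, 182, 19, 18)
[0.53143593 0.18394227 0.105     ]
cap scene ((405.00537109375, 216.97311401367188), 10.797388076782227) (396, 207, 20, 21)
[0.53638183 0.18750343 0.093     ]
decoy [0.40152527 0.13597131 0.045     ] ((252.0, 235.5), 12.298474311828613)
[114  13  98] [ 33  17 132] [94 23 78] [ 42  10 124]
(360, 184) [ 0.56108812 -0.20704625  0.014     ]
(400, 204) [ 0.49255321 -0.33233542  0.014     ]
(383, 243) [ 0.36972402 -0.27091414  0.014     ]
(340, 223) [ 0.43639254 -0.13780189  0.014     ]
[0.77661047 0.29804358 0.03      ]
[0.75340841 0.03120468 0.03      ]
[ 0.74347328 -0.25266352  0.03      ]
-180 [ 0.46  0.73 -1.08  2.14  0.91  0.84  1.95]
-150 [-0.46  0.5   0.23  2.18 -0.23  0.49 -2.67]
-120 [-0.35  0.49  0.09  2.17 -0.09  0.48 -2.29]
-90 [-0.24  0.49 -0.07  2.17  0.07  0.49 -1.92]
-60 [-0.11  0.49 -0.23  2.16  0.23  0.51 -1.56]
-30 [-0.    0.51 -0.38  2.16  0.36  0.53 -1.17]
0 [ 0.07  0.52 -0.47  2.16  0.44  0.56 -0.73]
30 [ 0.13  0.54 -0.56  2.15  0.51  0.58 -0.28]
60 [ 0.17  0.55 -0.62  2.15  0.57  0.6   0.19]
90 [ 0.21  0.56 -0.67  2.15  0.61  0.62  0.68]
120 [ 0.35  0.64 -0.89  2.14  0.78  0.72  1.03]
150 [ 0.46  0.73 -1.08  2.14  0.91  0.84  1.43]
180 [ 0.46  0.73 -1.08  2.14  0.91  0.84  1.95]
```

```bash
cat >> h.py <<'E'
D0=Rn.from_matrix(np.column_stack([[0,-1,0],[0,0,-1],[1,0,0]]))
def down(yaw):
    x=(Rn.from_euler('z',yaw)*D0).as_quat(); return np.array([x[3],*x[:3]])
def yawof(q):
    M=Rm(q); return np.arctan2(M[1,2],M[0,2])
E
python3 - <<'E'
from h import *
o=manip.get_obs();print(o["t"])
P=[.534,.186,.42]
manip.move_ptp(P,down(-2.66)); o=manip.get_obs(); print(o["t"],o["qpos"].round(3),o["tcp_pos"],o["ft_force"].round(2))
q=o["qpos"].copy()
c0=vision.camera_info("wrist");im=vision.snapshot("wrist");cv2.imwrite("pics/w1.png",im[:,:,::-1])
q2=q.copy();q2[6]+=np.pi;manip.set_joints(q2); o=manip.get_obs(); print(o["t"],o["qpos"].round(3),o["tcp_pos"],o["ft_force"].round(2))
c1=vision.camera_info("wrist");im=vision.snapshot("wrist");cv2.imwrite("pics/w2.png",im[:,:,::-1])
import pickle;pickle.dump((c0,c1),open("c.pkl","wb"))
for c in(c0,c1): print(proj(c,np.array([.534,.186,.11])),c["fx"])
# small-step timing
for d in(-.1,-.35,-.35):
    t=manip.get_obs()["t"]; q2=q2.copy();q2[6]+=d; manip.set_joints(q2); o=manip.get_obs(); print(o["t"]-t,o["ft_force"].round(2),o["ft_torque"].round(3))
cv2.imwrite("pics/w12.png",np.hstack([cv2.imread("pics/w1.png"),cv2.imread("pics/w2.png")])[:, :,:][::1])
a=cv2.imread("pics/w12.png");cv2.imwrite("pics/w12.png",cv2.resize(a,(800,250)))
E
```

```text
0.1
3.45 [-1.182  0.659  1.189  1.988 -0.734  1.013 -2.297] [0.53425358 0.1851922  0.42012191] [ 0.49 -0.69 -0.35]
6.15 [-1.182  0.659  1.189  1.988 -0.734  1.013  0.844] [0.53425742 0.18517783 0.4201256 ] [ 0.62  0.67 -0.15]
[318.58066258 184.54558313] 349.5028757907406
[319.09267476 183.64195543] 349.5028757907406
0.25 [-0.32 -0.09  0.48] [ 0.011  0.04  -0.025]
0.4249999999999998 [-0.3   0.41  0.31] [0.004 0.009 0.012]
0.4249999999999998 [0.16 0.53 0.03] [-0.023 -0.036  0.076]
```

View pics/w12.png

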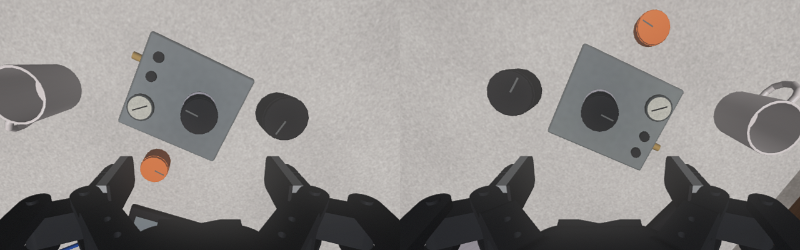

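The wrist views (halved side by side) show the cap on the tester at about (318,181) in the first and (320,178) in the second, at full scale. The decoy cap is at its side and the fingers are below.

```bash
python3 - <<'E'
from h import *
import pickle
cs=pickle.load(open("c.pkl","rb")); 
for i,(c,n) in enumerate(zip(cs,(( 318,181),(320,178)))):
    im=cv2.imread(f"pics/w{i+1}.png"); g=im.max(2); print(g[n[1],n[0]],g[n[1],n[0]-50])
    b=blob(cv2.morphologyEx((g<75).astype(np.uint8),cv2.MORPH_OPEN,np.ones((5,5))),n); e=cv2.minEnclosingCircle(b); m=cv2.moments(b); cen=(m["m10"]/m["m00"],m["m01"]/m["m00"])
    print(e,cv2.boundingRect(b),cen,ray("",e[0],.110,c)[:2],ray("",cen,.107,c)[:2], -np.array(c["R"]).T@np.array(c["t"]),np.array(c["R"])[2].round(3))
# tray from top image, steel mask
im=cv2.imread("pics/top0.png"); hsv=cv2.cvtColor(im,cv2.COLOR_BGR2HSV).astype(int)
m=((hsv[...,0]>95)&(hsv[...,0]<135)&(hsv[...,1]<60)).astype(np.uint8); m=cv2.morphologyEx(m,cv2.MORPH_CLOSE,np.ones((5,5))); m=cv2.morphologyEx(m,cv2.MORPH_OPEN,np.ones((5,5)))
b=blob(m,(370,213)); r=cv2.minAreaRect(b); print(r); P=[ray("top",p,.012) for p in cv2.boxPoints(r)]; print(np.round(P,3),np.mean(P,0),[np.linalg.norm(P[i]-P[i-1]) for i in range(4)])
E
```

```text
58 128
((319.0, 182.5), 32.066436767578125) (289, 151, 59, 64) (318.26169085464176, 182.69684404515087) [0.53449165 0.18430792] [0.53462825 0.18536675] [0.56523104 0.12586432 0.38959801] [-0.123  0.236 -0.964]
51 125
((319.5, 177.7903289794922), 31.98250389099121) (290, 146, 59, 64) (319.1836323901541, 178.21756383712906) [0.53202474 0.19051881] [0.5322705  0.18948944] [0.50304375 0.2453041  0.38957042] [ 0.122 -0.236 -0.964]
((369.8144836425781, 213.28054809570312), (46.80411148071289, 46.23332214355469), 25.34617805480957)
[[ 0.433 -0.134  0.012]
 [ 0.567 -0.203  0.012]
 [ 0.498 -0.336  0.012]
 [ 0.366 -0.265  0.012]] [ 0.46606142 -0.23441852  0.012     ] [np.float64(0.14709946621754996), np.float64(0.15069126935833013), np.float64(0.14985277025250557), np.float64(0.14958537744985992)]
```

```bash
cat >> h.py <<'E'
def F(n=4):
    a=[]
    for _ in range(n): a.append(np.r_[manip.get_obs()["ft_force"],manip.get_obs()["ft_torque"]]); manip.dwell(.02)
    return np.mean(a,0)
def go(p,yaw,**k):
    """linear move with correction of the servo offset"""
    return manip.move_linear(list(p),down(yaw),**k)
def st(s=""):
    o=manip.get_obs(); print(s,"t%.2f"%o["t"],"tcp",o["tcp_pos"].round(4),"yaw%.3f"%yawof(o["eef_rot"]),"F",F().round(2),"w%.3f"%o["width"],"q7 %.2f"%o["qpos"][6])
E
python3 - <<'E'
from h import *
C=np.array([.5333,.1874]); Y=-2.66
manip.set_joints([-.337,.45,0,2.0,0,.69,-3.0]); st("a")
q=manip.ik([*C,.30],down(Y)); print(q.round(3))
manip.set_joints(q); st("b")
o=manip.get_obs(); print((o["tcp_pos"]-[*C,.30])*1e3)
E
```

```text
a t9.88 tcp [0.5508 0.145  0.3629] yaw-2.663 F [-0.08 -0.2   0.1   0.02  0.01 -0.02] w0.999 q7 -3.00
[-0.435  0.537  0.024  2.051 -0.023  0.553 -3.055]
b t10.35 tcp [0.5327 0.1881 0.299 ] yaw-2.658 F [ 0.18 -0.52  0.56 -0.01 -0.02 -0.03] w0.998 q7 -3.06
[ 0.56259606 -0.37107872  0.31248296]
```

```bash
python3 - <<'E'
from h import *
C=np.array([.5333,.1874]); Y=-2.66
print(go([*C,.244],Y,velocity=.08,guard=8)); manip.dwell(.1); st("down")
for w in(.66,.62,.60):
    manip.grip(w); st(w)
M=Rm(manip.get_obs()["eef_rot"]);print("jaw dir",M[:,2].round(3))
E
```

```text
False
down t11.37 tcp [0.5336 0.1875 0.2445] yaw-2.660 F [-0.27 -0.15  0.15  0.01 -0.04  0.02] w0.995 q7 -3.05
0.66 t11.83 tcp [0.5333 0.1874 0.2441] yaw-2.660 F [-0.27  0.16  0.22  0.02  0.    0.01] w0.659 q7 -3.05
0.62 t12.12 tcp [0.5333 0.1874 0.244 ] yaw-2.660 F [0.3  0.11 0.02 0.02 0.   0.01] w0.614 q7 -3.05
0.6 t12.40 tcp [0.5333 0.1874 0.244 ] yaw-2.660 F [-0.32 -0.06 -0.03  0.02  0.02 -0.01] w0.598 q7 -3.05
jaw dir [-0.886 -0.463  0.   ]
```

```bash
python3 - <<'E'
from h import *
for w in(.57,.3):
    manip.grip(w); st(w)
M=Rm(manip.get_obs()["eef_rot"]);f=F(8)[:3];print("jaw/along/z",(f@M).round(2))
E
```

```text
0.57 t12.68 tcp [0.5335 0.1875 0.2441] yaw-2.660 F [ 0.13 -0.03 -0.1   0.05 -0.12 -0.01] w0.578 q7 -3.05
0.3 t12.97 tcp [0.5335 0.1875 0.2441] yaw-2.660 F [ 0.8   0.17  0.53  0.1  -0.17 -0.02] w0.569 q7 -3.05
jaw/along/z [ 0.27 -0.62 -0.97]
```

```bash
cat >> h.py <<'E'
def stroke(pos,turn,step=.25,pitch=.014,kz=1.5e-4,kxy=1e-4,stop=lambda f,a:False):
    """turn anticlockwise in steps, yielding to the measured force"""
    o=manip.get_obs(); q=o["qpos"].copy(); yaw=yawof(o["eef_rot"]); a=0; pos=np.array(pos,float); z0=pos[2]
    while a<turn-1e-6:
        d=min(step,turn-a); t=manip.ik(list(pos+[0,0,pitch*d/2/np.pi]),down(yaw+a))
        if t is None or t[6]+d>3.07 : print("limit",t);break
        pos[2]+=pitch*d/2/np.pi; t=np.array(t);t[6]+=d; manip.set_joints(t); a+=d
        f=F(3); o=manip.get_obs(); dz=o["tcp_pos"]-pos
        print("a%.2f"%a,"t%.2f"%o["t"],"yaw %.2f"%yawof(o["eef_rot"]),"F",f[:3].round(1),"Mz %.2f"%f[5],"rise %.2f"%((pos[2]-z0)*1e3),"err",(dz*1e3).round(2),"w%.3f"%o["width"],"q7 %.2f"%o["qpos"][6])
        if np.hypot(*f[:2])>9 or abs(f[2])>15 or stop(f,a): print("stop");break
        c=np.r_[np.clip(kxy*f[:2],-3e-4,3e-4),np.clip(kz*f[2],-8e-4,8e-4)]; c[np.abs(f[:3])<.6]=0
        pos+=c
    return pos,a
E
python3 - <<'E'
from h import *
p,a=stroke([.5333,.1874,.244],1.25); np.save("pos.npy",p)
E
```

```text
a0.25 t13.57 yaw -2.41 F [ 0.7 -0.4  1.6] Mz 0.01 rise 0.56 err [-0.   -0.19  0.04] w0.575 q7 -2.81
a0.50 t13.97 yaw -2.16 F [ 1.3 -1.6 -0.6] Mz 0.04 rise 1.36 err [-0.03 -0.46 -0.16] w0.571 q7 -2.56
a0.75 t14.37 yaw -1.91 F [ 1.5 -1.5 -0.4] Mz 0.01 rise 1.92 err [-0.1  -0.25 -0.16] w0.573 q7 -2.31
a1.00 t14.77 yaw -1.66 F [ 0.4 -1.2 -1.1] Mz 0.01 rise 2.47 err [-0.26 -0.   -0.15] w0.575 q7 -2.06
a1.25 t15.17 yaw -1.41 F [-1.2 -1.   1. ] Mz 0.04 rise 2.87 err [-0.35  0.19 -0.  ] w0.574 q7 -1.81
```

```bash
python3 - <<'E'
from h import *
p,a=stroke(np.load("pos.npy"),4.8,step=.3); np.save("pos.npy",p); print(p)
vs=vision.snapshot("wrist"); cv2.imwrite("pics/w3.png",vs[:,:,::-1])
E
```

```text
a0.30 t15.60 yaw -1.12 F [-1.6 -0.6  0.2] Mz 0.03 rise 0.67 err [-0.45  0.14 -0.17] w0.574 q7 -1.51
a0.60 t16.04 yaw -0.82 F [-2.  -1.2  0.3] Mz 0.00 rise 1.34 err [-0.29 -0.14 -0.16] w0.570 q7 -1.21
a0.90 t16.48 yaw -0.52 F [-1.5 -1.5 -0.7] Mz 0.04 rise 2.01 err [ 0.   -0.27 -0.11] w0.567 q7 -0.91
a1.20 t16.93 yaw -0.22 F [-0.3 -2.2 -0.8] Mz 0.03 rise 2.57 err [ 0.23 -0.26  0.02] w0.572 q7 -0.61
a1.50 t17.37 yaw 0.08 F [ 0.2 -2.4 -0.2] Mz 0.01 rise 3.12 err [ 0.33 -0.07  0.09] w0.574 q7 -0.31
a1.80 t17.81 yaw 0.38 F [ 1.  -1.5 -0.6] Mz -0.01 rise 3.79 err [0.38 0.33 0.1 ] w0.571 q7 -0.01
a2.10 t18.25 yaw 0.68 F [ 1.  -0.9 -0.9] Mz 0.00 rise 4.36 err [0.25 0.58 0.14] w0.574 q7 0.29
a2.40 t18.69 yaw 0.98 F [ 1.4 -0.2  0.2] Mz -0.01 rise 4.89 err [0.16 0.53 0.17] w0.567 q7 0.59
a2.70 t19.13 yaw 1.28 F [ 1.7 -0.   0.7] Mz 0.02 rise 5.56 err [0.23 0.36 0.21] w0.574 q7 0.89
a3.00 t19.57 yaw 1.58 F [1.9 1.1 0.7] Mz 0.02 rise 6.34 err [0.06 0.38 0.06] w0.573 q7 1.19
a3.30 t20.02 yaw 1.88 F [0.5 1.3 0.7] Mz 0.06 rise 7.11 err [-0.35  0.29 -0.05] w0.569 q7 1.49
a3.60 t20.46 yaw 2.18 F [0.7 1.1 0.7] Mz 0.03 rise 7.89 err [-0.41  0.02 -0.09] w0.572 q7 1.79
a3.90 t20.90 yaw 2.48 F [0.1 0.7 0.5] Mz 0.03 rise 8.66 err [-0.43 -0.17 -0.11] w0.574 q7 2.09
a4.20 t21.34 yaw 2.78 F [ 0.3 -0.1 -0.5] Mz 0.01 rise 9.33 err [-0.25 -0.33 -0.15] w0.575 q7 2.39
a4.50 t21.78 yaw 3.08 F [ 0.8 -0.4 -0.6] Mz 0.03 rise 10.00 err [-0.1  -0.27 -0.08] w0.570 q7 2.69
a4.80 t22.23 yaw -2.90 F [ 0.6 -0.8 -0.2] Mz 0.03 rise 10.57 err [-0.03 -0.28 -0.04] w0.569 q7 2.99
[0.53386797 0.18624477 0.2575961 ]
```

```bash
python3 - <<'E'
from h import *
manip.grip(.78); st("open")
im=vision.snapshot("wrist"); cv2.imwrite("pics/w4.png",np.hstack([cv2.imread("pics/w3.png")[:,120:520],im[:,120:520,::-1]]))
q=manip.get_obs()["qpos"].copy(); q=np.array(manip.ik([.5336,.1868,.2573],down(yawof(manip.get_obs()["eef_rot"])))); q[6]=-2.95
manip.set_joints(q); st("back")
print(q.round(3))
E
```

```text
open t22.59 tcp [0.5337 0.1865 0.2576] yaw-2.898 F [-0.21  0.29 -0.45 -0.02  0.02  0.  ] w0.777 q7 2.99
back t27.59 tcp [0.5336 0.1868 0.2573] yaw-2.558 F [ 0.26  0.21  0.05 -0.   -0.01  0.01] w0.778 q7 -2.95
[-0.432  0.605  0.02   2.071 -0.026  0.466 -2.95 ]
```

View pics/w4.png

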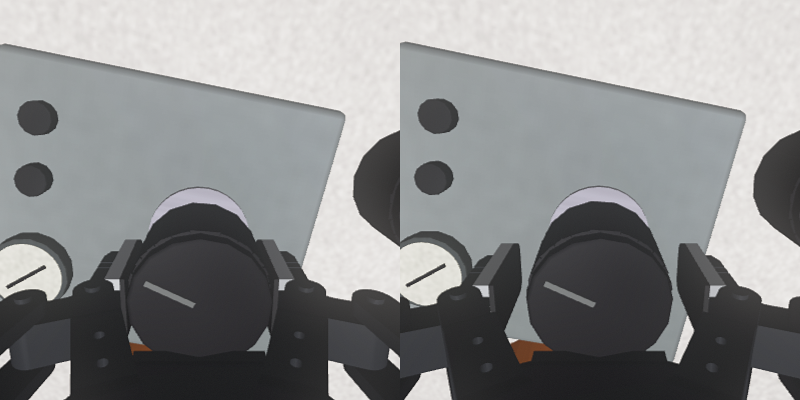

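The left half (gripped) and right half (open) show the cap raised on its neck, with neck showing at (200,205) and (600,205). The cap stayed put and is centred between the open fingers, so I regrasp.

```bash
python3 - <<'E'
from h import *
for w in(.60,.3): manip.grip(w); st(w)
p,a=stroke([.5336,.1868,.2573],1.3,step=.3); np.save("pos.npy",p)
if a>1.2:
    p,a=stroke(p,2.9,step=.2); np.save("pos.npy",p); print(p)
E
```

```text
0.6 t27.96 tcp [0.5336 0.1868 0.2573] yaw-2.558 F [ 0.31 -0.01  0.3  -0.    0.01  0.01] w0.597 q7 -2.95
0.3 t28.24 tcp [0.5336 0.1868 0.2574] yaw-2.558 F [-0.56 -0.41  2.14  0.01  0.1  -0.01] w0.572 q7 -2.95
a0.30 t28.75 yaw -2.26 F [-0.   0.9  1.5] Mz 0.03 rise 0.67 err [0.2  0.16 0.08] w0.572 q7 -2.65
a0.60 t29.19 yaw -1.96 F [0.5 0.3 0.3] Mz -0.01 rise 1.56 err [ 0.08 -0.03 -0.03] w0.574 q7 -2.35
a0.90 t29.63 yaw -1.66 F [ 0.6  0.9 -0.2] Mz -0.03 rise 2.23 err [ 0.02 -0.06 -0.05] w0.574 q7 -2.05
a1.20 t30.07 yaw -1.36 F [0.2 0.8 0. ] Mz -0.01 rise 2.90 err [-0.04 -0.05 -0.08] w0.573 q7 -1.75
a1.30 t30.38 yaw -1.26 F [0.1 0.9 0.4] Mz -0.03 rise 3.12 err [ 0.05 -0.14  0.02] w0.571 q7 -1.65
a0.20 t30.73 yaw -1.07 F [-0.7  0.6 -0.5] Mz -0.02 rise 0.45 err [-0.12 -0.17 -0.12] w0.575 q7 -1.46
a0.40 t31.09 yaw -0.87 F [-0.3  0.2  0.2] Mz 0.01 rise 0.89 err [-0.   -0.21 -0.02] w0.566 q7 -1.26
a0.60 t31.45 yaw -0.67 F [-0.7 -0.6  0.2] Mz -0.01 rise 1.34 err [ 0.08 -0.16 -0.  ] w0.573 q7 -1.06
a0.80 t31.81 yaw -0.47 F [-0.3 -0.6 -0.7] Mz 0.01 rise 1.78 err [ 0.14 -0.14 -0.08] w0.569 q7 -0.8
[... 408 characters left out ...]
3 F [-0.   0.   2.1] Mz 0.03 rise 5.07 err [ 0.08  0.   -0.01] w0.570 q7 0.14
a2.00 t33.96 yaw 0.73 F [ 0.8 -1.   1.4] Mz 0.01 rise 5.83 err [ 0.1   0.02 -0.01] w0.576 q7 0.34
a2.20 t34.32 yaw 0.93 F [ 0.5 -0.5  1.8] Mz -0.01 rise 6.50 err [ 0.07  0.06 -0.02] w0.569 q7 0.54
a2.40 t34.67 yaw 1.13 F [ 0.3 -0.5  1.4] Mz 0.04 rise 7.22 err [ 0.02  0.04 -0.03] w0.576 q7 0.74
a2.60 t35.03 yaw 1.33 F [0.3 0.8 1.2] Mz -0.01 rise 7.87 err [-0.01  0.09 -0.03] w0.569 q7 0.94
a2.80 t35.39 yaw 1.53 F [ 0.5 -0.1  1. ] Mz 0.00 rise 8.49 err [-0.03  0.05 -0.06] w0.574 q7 1.14
a2.90 t35.69 yaw 1.63 F [-0.1 -0.2  0.2] Mz -0.03 rise 8.87 err [-0.19  0.11 -0.18] w0.571 q7 1.24
[0.53346099 0.18706562 0.26928971]
```

The release was felt: Fz stepped to +2.9 N at about 1.36 turns with the cap held. Next I lift it off and carry it to the tray.

```bash
python3 - <<'E'
from h import *
p=np.load("pos.npy"); y=yawof(manip.get_obs()["eef_rot"])
r=go([p[0],p[1],.30],y,velocity=.04,guard=6); st(f"lift {r}")
if not r:
    go([p[0],p[1],.38],y,velocity=.12)
    manip.move_ptp([.466,-.235,.33],down(-.47)); st("over tray"); print(manip.get_obs()["qpos"].round(2))
    cv2.imwrite("pics/s5.png",np.vstack([vision.snapshot("scene")[100:350,150:550],vision.snapshot("wrist")[100:,120:520]])[:,:,::-1])
E
```

```text
lift False t36.61 tcp [0.5333 0.187  0.2999] yaw1.634 F [-0.27 -0.46 -1.41  0.    0.02  0.01] w0.575 q7 1.24
over tray t39.08 tcp [ 0.4669 -0.2338  0.3298] yaw-0.467 F [ 0.2  -0.24 -0.85  0.02 -0.01 -0.  ] w0.573 q7 0.40
[-0.04  0.51  0.56  2.14 -0.47  0.61  0.4 ]
```

View pics/s5.png

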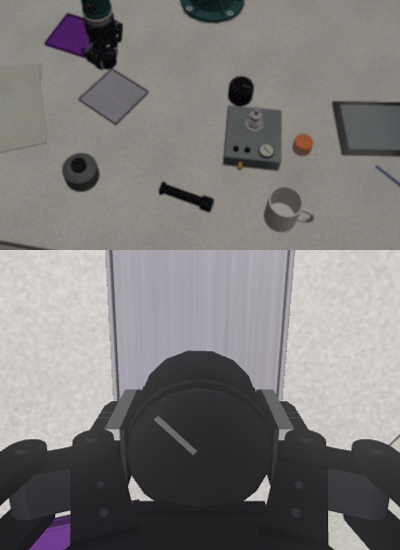

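The cap is in the fingers. The neck at (255,118) in the scene crop is bare, and the bystanders are untouched. The wrist crop shows the tray walls parallel to the jaws, with the cap centred between them. Now I lower it.

```bash
python3 - <<'E'
from h import *
y=-.47;C=[.466,-.235]
print(go([*C,.190],y,velocity=.12,guard=8)); st()
r=go([*C,.168],y,velocity=.015,guard=3); st(f"touch {r}")
z=manip.get_obs()["tcp_pos"][2]
manip.grip(.66); st("rel"); manip.grip(.8)
print(go([*C,z+.10],y,velocity=.08,guard=6)); go([*C,.36],y); st("up")
cv2.imwrite("pics/p6.png",np.vstack([vision.snapshot("scene")[100:350,150:550],vision.snapshot("wrist")[50:350,120:520]])[:,:,::-1])
E
```

```text
False
 t40.56 tcp [ 0.4662 -0.2352  0.1905] yaw-0.470 F [ 0.18 -0.04 -1.19 -0.01 -0.03 -0.02] w0.573 q7 0.57
touch True t41.58 tcp [ 0.466  -0.235   0.1753] yaw-0.470 F [-0.01  0.45  4.67 -0.03  0.06  0.01] w0.575 q7 0.59
rel t41.89 tcp [ 0.4657 -0.2346  0.1747] yaw-0.470 F [ 0.17  0.13  0.37 -0.    0.01  0.01] w0.660 q7 0.59
False
up t44.36 tcp [ 0.4657 -0.2346  0.3595] yaw-0.470 F [0.02 0.19 0.07 0.   0.01 0.01] w0.797 q7 0.36
```

View pics/p6.png

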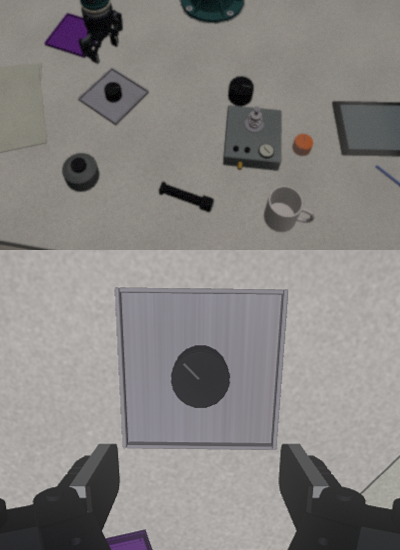

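The cap stands upright in the middle of the steel tray, at (113,92) in the scene crop and (200,377) in the wrist crop. The gripper is clear and the bystanders are unmoved, so I hand the job in.

```bash
python3 -c "
from plant import manip
manip.job_done(); print(manip.get_obs()['t'])"
```

```text
the job is handed in; nothing more can be done
the job is handed in; nothing more can be done
```

The cap is off the port and standing open side down on the floor of the steel tray, near the middle. I handed the job in after about 44 s of robot time.

- **Unscrewing:** I turned it anticlockwise in two strokes with one regrasp, letting the height and sideways position follow the measured force. It rose about 14 mm a turn. In the readings taken after each step, the force on the tool stayed under about 3 N.
- **Release:** I felt the thread let go at about 1.36 turns, where the upward force stepped to about +2.9 N with the cap held in the fingers. I then lifted it straight off with no resistance.
- **Setting down:** I lowered it at 15 mm/s until it touched, which read 4.7 N, then opened the fingers and withdrew without contact.
- **Last check:** The final scene and wrist pictures show the cap upright near the tray's centre and the gripper well clear. The mug, torch, canister and both similar caps look to be where they started, though I judged that by eye and did not measure it. No check failed or disagreed.

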